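# Feel along the sprung rollers of a roller bar

## Task

Check the sprung rollers of the four-roller bar by feel: with the fingertips press the roller next to the wide cross foot gently down, then run along the row to the last roller at the plain end in one unbroken stroke, without lifting off on the way, so that each roller dips visibly in turn but none is pushed down to its stop. Then lift clear so that all rollers spring back up. Grasp nothing, do not shove or lift the bar, and leave the three-roller bar and the other parts alone.

Things in the scene. Friction and masses are not known exactly. Their poses are not given: they have to be found in the camera images.
- roller_bar: The four-roller bar: loose aluminium U-channel on the bench, 172 x 40 mm, cheeks 36 mm high, about 1.6 kg. Four steel rollers (32 mm diameter, 26 mm long, 42 mm apart) lie across it in a row and stand 13 mm above the cheeks. Origin: on the bench under the channel's middle; x along the row from the cross foot to the plain end, y across, z up. It may lie at any yaw.
- cross_foot (a point): Top centre of the dark steel cross foot, 74 mm wide, 24 mm long, 8 mm high, with two screw heads, that sticks out at one end of the four-roller bar only (98 mm from the bar's middle, on its -x side). Axes as roller_bar.
- roller_1_top (a point): Top of the first roller counted from the cross foot when it is up, the one next to the cross foot; on the bar's centre line, 49 mm above the bench (at x = -63 mm of roller_bar). The point belongs to the bar and does not sink with the roller. Axes as roller_bar.
- roller_2_top (a point): Top of the second roller counted from the cross foot when it is up, in the row; on the bar's centre line, 49 mm above the bench (at x = -21 mm of roller_bar). The point belongs to the bar and does not sink with the roller. Axes as roller_bar.
- roller_3_top (a point): Top of the third roller counted from the cross foot when it is up, in the row; on the bar's centre line, 49 mm above the bench (at x = 21 mm of roller_bar). The point belongs to the bar and does not sink with the roller. Axes as roller_bar.
- roller_4_top (a point): Top of the fourth roller counted from the cross foot when it is up, the one at the plain end; on the bar's centre line, 49 mm above the bench (at x = 63 mm of roller_bar). The point belongs to the bar and does not sink with the roller. Axes as roller_bar.
- roller_1 (a joint): How far the first roller is pressed down: 0 up, 0.011 m at its stop. Its spring needs about 1 N to start and 0.6 N more per mm (about 4 N at 5 mm). It also spins freely about its axle, so a shut pair of fingertips pushed along the row 4 to 6 mm below the roller tops rides over it without catching.
- roller_2 (a joint): How far the second roller is pressed down: 0 up, 0.011 m at its stop. Its spring needs about 1 N to start and 0.6 N more per mm (about 4 N at 5 mm). It also spins freely about its axle, so a shut pair of fingertips pushed along the row 4 to 6 mm below the roller tops rides over it without catching.
- roller_3 (a joint): How far the third roller is pressed down: 0 up, 0.011 m at its stop. Its spring needs about 1 N to start and 0.6 N more per mm (about 4 N at 5 mm). It also spins freely about its axle, so a shut pair of fingertips pushed along the row 4 to 6 mm below the roller tops rides over it without catching.
- roller_4 (a joint): How far the fourth roller is pressed down: 0 up, 0.011 m at its stop. Its spring needs about 1 N to start and 0.6 N more per mm (about 4 N at 5 mm). It also spins freely about its axle, so a shut pair of fingertips pushed along the row 4 to 6 mm below the roller tops rides over it without catching.
- short_bar: A similar, shorter aluminium bar with only three rollers and no cross foot, 130 x 40 mm, 49 mm to the roller tops; to be left alone. Origin on the bench under its middle, x along its row. It may have changed places with the four-roller bar.
- stator: Bystander: stator with grey laminations and a green ring, 58 x 58 x 31 mm, loose; origin at the centre of its underside.
- ring_gauge: Bystander: plain steel ring, 48 mm across, 14 mm high, loose; origin at the centre of its underside.
- casting: Bystander: pale machined casting with a side spout, 51 x 55 x 42 mm, loose; origin at the centre of its underside.
- stamp: Bystander: wooden hand stamp standing upright, 32 mm across, 63 mm high, loose; origin at the centre of its underside.

How it is judged:
On the way, in this order (a step that is already met when the one before it is completed fails the run):
1. the fingers press the first roller from the cross foot down by more than 2 mm (value of joint roller_1 above 0.002 m and contact force between the fingers and roller_bar above 0.2 N), for 0.05 s.
2. the fingers press the second roller from the cross foot down by more than 2 mm (value of joint roller_2 above 0.002 m and contact force between the fingers and roller_bar above 0.2 N), for 0.05 s.
3. the fingers press the third roller from the cross foot down by more than 2 mm (value of joint roller_3 above 0.002 m and contact force between the fingers and roller_bar above 0.2 N), for 0.05 s.
4. the fingers press the fourth roller from the cross foot down by more than 2 mm (value of joint roller_4 above 0.002 m and contact force between the fingers and roller_bar above 0.2 N), for 0.05 s.
At the end, for the whole second after the job is handed in: All four rollers are up again (less than 1.5 mm down), and the four-roller bar stands flat, at rest, within 20 mm of where it stood (value of joint each of roller_1, roller_2, roller_3, roller_4 below 0.0015 m and distance of roller_bar from where it was at the start of the episode below 0.02 m and linear speed of roller_bar below 0.02 m/s and angle between roller_bar's own z axis and vertical below 0.05 rad); the robot touches nothing.
It fails at once if a roller is pushed down to its stop (more than 10 mm of its 11 mm) (value of joint any of roller_1, roller_2, roller_3, roller_4 above 0.01 m).
It fails at once if the stroke is broken: the fingertips rise 11 to 31 mm above the roller tops over the middle of the row (within 45 mm of the bar's middle) (x of the grasp point in the frame of roller_bar between -0.045 and 0.045 m and y of the grasp point in the frame of roller_bar between -0.025 and 0.025 m and z of the grasp point in the frame of roller_bar between 0.079 and 0.099 m).
It fails at once if the four-roller bar is lifted or shoved by more than 20 mm (distance of roller_bar from where it was at the start of the episode above 0.02 m).
It fails at once if the three-roller bar is pressed or moved (contact force between the fingers and short_bar above 2 N or distance of short_bar from where it was at the start of the episode above 0.01 m).
It fails at once if a bystander is moved by more than 15 mm (distance of any of stator, ring_gauge, casting, stamp from where it was at the start of the episode above 0.015 m).
It also fails if it takes over 40 s, if anything falls off the work surface, if the arm or the gripper's body presses on something with over 40 N, if the wrist force passes 120 N, or if a joint passes its speed limit or range.

## Robot

A 6-joint arm with a two-finger parallel gripper is mounted at the origin on a cart in front of the work surface, level with it; the furniture and walls round the work are solid. World frame = base frame: x ahead of the robot, y to its left, z up, the work surface at z = 0. Lengths are in m, angles in rad, forces in N, time in s.
With the tool pointing down it reaches from about 0.225 to 0.875 m from the base axis. Payload 3.4 kg.
Tool frame: the origin (TCP) lies between the finger pads; the fingertips stand 11 mm ahead of it and the grasp point (between the pads) lies 8 mm behind it (tips_ahead is the distance from the TCP to the fingertips, in m); z points along the fingers, x is the direction in which the jaws open and shut, and the axes are right-handed (so a half turn about z gives the same grasp; the last joint's range is limited). The gripper opens to 85 mm and grips with 20 to 120 N. Pads are 22 mm wide; open, the fingers measure 114 mm over their backs; the gripper's body (76 mm by 85 mm) begins 54 mm behind the grasp point. The pads swing forward as they close: fully open they stand 13 mm farther back than shut.
Start: joints at [1.161, 0.276, 1.505, -0, 1.361, -0.121], TCP at [0.164, 0.551, 0.242] pointing down, gripper open.
Joint ranges: [-2.89, 2.89], [-0.75, 2.08], [0.22, 2.7], [-1.18, 4.32], [0.11, 2.71], [-2.7, 2.7]. Speed limits (rad/s): [2.57, 2.57, 3.14, 3.14, 3.14, 3.14].

## Interface

Orientations are given as a unit quaternion [w, x, y, z].
In Python, from rig import get_state, get_image, sign_off, masks_of, tips_ahead gives the robot as it stands.
- The arm moves only by the tool play_rows, never from a script. Its argument "series" is a list of rows, each an object of numbers: "fingers": the closure, from -1 (fully open) to 1 (shut); "dx", "dy", "dz": the shift along the world's x, y, z in mm; "turn": the turn about the world's z in rad. A call has 1 to 20 rows; each row shifts and turns the pose as measured when the row begins; what a row does not reach is not made up. A row lasts 1/12 s, in which the tool goes at most 41.7 mm and 7.16 degrees, less where a joint would pass 70% of its speed; a pose out of reach is approached as far as the arm can. A call with a gripper value outside its range is refused whole. The fingers move at their own pace and stop on an object; "squeeze" is the grip in N (left out, the last holds). Time passes only in rows, so rows that do not move let the fingers close. It gives the time, the measured TCP pose, the force and the opening at its end, in the units of the state.
- get_state(): the state, without advancing time (a new reading comes with each control period).
- get_image(name): name is "scene" or "top" or "wrist"; returns a dict with "pixels" (384x512x3 uint8, red, green, blue), "vfov" (degrees; the focal length in pixels is half the picture's height over the tangent of half this angle, whatever the lens; pixels are square), "cx", "cy" (the principal point, pixels), "rvec" (rotation vector, rad) and "tvec" (3), from world to camera coordinates, as OpenCV has them; the wrist camera has in their place "hand_eye" (4x4, takes a point from camera to tool coordinates, whose origin is the TCP and whose axes are the tool frame's). Camera axes: x right, y down, z forward; pixel columns grow to the right and rows downward; lengths in m; the calibration is good to about 2 mm. The wrist camera is an equidistant fisheye: a pixel r from the principal point sees the ray r / f radians off the axis. A picture is of the moment at which its call begins: read the wrist's pose just before it. There is no depth.
- sign_off(): hands the job in, once; it reports no verdict.
Trained networks look in a picture, given as the dict that the camera call returned (one of the last four; its "shot" number tells which), for a name from the list of things; names that differ only in an ending like _2 or _b are one class to them, and where a whole thing is asked for, a point or a joint stands for the part that bears it (a point fixed in the world has none). Each returns a list of dicts, best first, with "p" (0 to 1); they miss things now and then, are a little off and sometimes report something else, mostly with a low value. They report only what shows in the picture. A call takes as long as a camera call.
- masks_of(picture, label): "region" (384x512 bool, what is visible of it) and "xy" ([column, row] in pixels, amid what is visible of it).
The state is a dict: "clock": time; "qpos": joint angles; "qd": joint speeds; "effort": joint torques, N m; "position": TCP position; "ee_rot": TCP orientation; "contact_force": force on the tool from outside, world axes, zero at the start; "moment": the same for the moment, N m; "width": finger opening in m.
Only numpy, scipy, OpenCV 4.12 (cv2) and the standard library are available. Lean on these libraries where they do the work, as an engineer would, in place of code of your own. Each camera call takes 0.05 s, during which the arm holds its last target. There are 200 camera calls.

## Working session

There is one attempt and no reset: what is moved stays moved. The work goes in short steps, Python scripts to look and compute and a tool call to move; the robot and the scene stay as the last step left them, time stands still between calls to the robot, and variables do not carry over. Pictures are saved under pics/ and viewed, about 8 in all and at most 12, crops included, and the job is handed in when it is done.

Besides the shell and the picture viewer there is one more tool, called after ">>>" as name(argument=value, ...), one argument or row to a line, values as JSON. play_rows: Moves the arm, as the interface text tells. Its arguments: {"type":"object","properties":{"series":{"type":"array"},"squeeze":{"type":"number"}},"required":["series"]}

```bash
mkdir -p pics
cat > h.py <<'E'
import numpy as np, cv2
from rig import *
def K(im):
    f=192/np.tan(np.radians(im["vfov"])/2); return f
def back(im,uv,z):
    f=K(im);R=cv2.Rodrigues(np.array(im["rvec"],float))[0];t=np.array(im["tvec"],float).ravel()
    c=-R.T@t; d=R.T@np.array([(uv[0]-im["cx"])/f,(uv[1]-im["cy"])/f,1]); return c+d*(z-c[2])/d[2]
def proj(im,P):
    f=K(im);R=cv2.Rodrigues(np.array(im["rvec"],float))[0];p=R@np.array(P,float)+np.array(im["tvec"],float).ravel()
    return np.array([p[0]/p[2]*f+im["cx"],p[1]/p[2]*f+im["cy"]])
def save(im,n): cv2.imwrite("pics/"+n+".png",cv2.cvtColor(im["pixels"],cv2.COLOR_RGB2BGR))
E
python3 - <<'E'
from h import *
s=get_state();print({k:np.round(v,3) for k,v in s.items()}, tips_ahead)
for n in["top","scene"]:
    im=get_image(n);save(im,n+"0");print(n,im["vfov"],im["rvec"],im["tvec"])
    for l in["roller_bar","cross_foot","short_bar","roller_1","roller_1_top","roller_4_top"]:
        for m in masks_of(im,l)[:3]:
            print(l,round(m["p"],2),m["xy"],m["region"].sum(),np.round(back(im,m["xy"],.04)[:2],3))
E
```

```text
{'clock': np.float64(0.0), 'qpos': array([ 1.161,  0.277,  1.506, -0.   ,  1.361, -0.121]), 'qd': array([ 0.001, -0.001,  0.003,  0.   , -0.   ,  0.001]), 'effort': array([-2.0000e-03, -4.1679e+01, -2.4580e+01, -1.0000e-03,  1.1000e-02,
        0.0000e+00]), 'position': array([0.164, 0.551, 0.241]), 'ee_rot': array([ 0.   ,  0.801,  0.598, -0.001]), 'contact_force': array([-1.056,  0.546, -0.684]), 'moment': array([ 0.058, -0.018,  0.018]), 'width': np.float64(0.086)} 0.011
top 55.2841534445477 [ 2.18044777 -2.18066308  0.0967666 ] [0.08437493 0.56526436 1.2497086 ]
roller_bar 0.9 [342.6, 189.8] 903 [ 0.561 -0.207]
cross_foot 0.82 [342.2, 191.4] 818 [ 0.555 -0.205]
short_bar 0.83 [220.0, 207.7] 420 [0.5   0.213]
roller_1 0.65 [343.3, 197.8] 59 [ 0.533 -0.208]
roller_1 0.56 [344.6, 192.1] 754 [ 0.553 -0.213]
roller_1 0.49 [347.3, 176.7] 80 [ 0.606 -0.224]
roller_1_top 0.79 [343.8, 191.9] 804 [ 0.554 -0.211]
roller_4_top 0.96 [343.1, 192.4] 817 [ 0.552 -0.208]
scene 43.22061827757477 [ 2.06737944 -0.85397466  0.41232329] [-0.30943901  0.33093298  1.03404216]
roller_bar 0.92 [344.0, 260.1] 1547 [ 0.522 -0.221]
cross_foot 0.63 [345.1, 261.6] 1546 [ 0.519 -0.226]
short_bar 0.95 [220.4, 194.5] 677 [0.487 0.192]
short_bar 0.21 [342.4, 261.3] 1519 [ 0.516 -0.221]
roller_1 0.7 [362.3, 244.9] 156 [ 0.597 -0.221]
roller_1 0.66 [345.2, 258.8] 1480 [ 0.527 -0.221]
roller_1 0.56 [325.5, 265.3] 132 [ 0.477 -0.201]
roller_1_top 0.92 [344.0, 261.3] 1632 [ 0.518 -0.224]
roller_1_top 0.59 [350.2, 250.4] 148 [ 0.56  -0.212]
roller_4_top 0.83 [344.2, 258.3] 1569 [ 0.527 -0.218]
roller_4_top 0.68 [275.0, 174.8] 135 [0.669 0.149]
```

Run:
```python
import cv2,numpy as np
a=cv2.imread("pics/top0.png")
c=cv2.resize(a[140:240,180:400],None,fx=3.6,fy=3.6,interpolation=cv2.INTER_CUBIC)[:, :800]
b=cv2.imread("pics/scene0.png")[215:310,280:410]
cv2.imwrite("pics/a.png",c);cv2.imwrite("pics/b.png",cv2.resize(b,None,fx=6,fy=6,interpolation=cv2.INTER_CUBIC))
```

```text
(no output)
```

View pics/a.png

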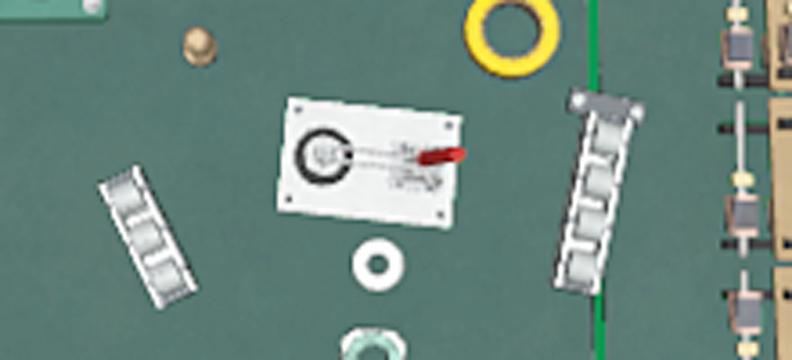

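View pics/b.png

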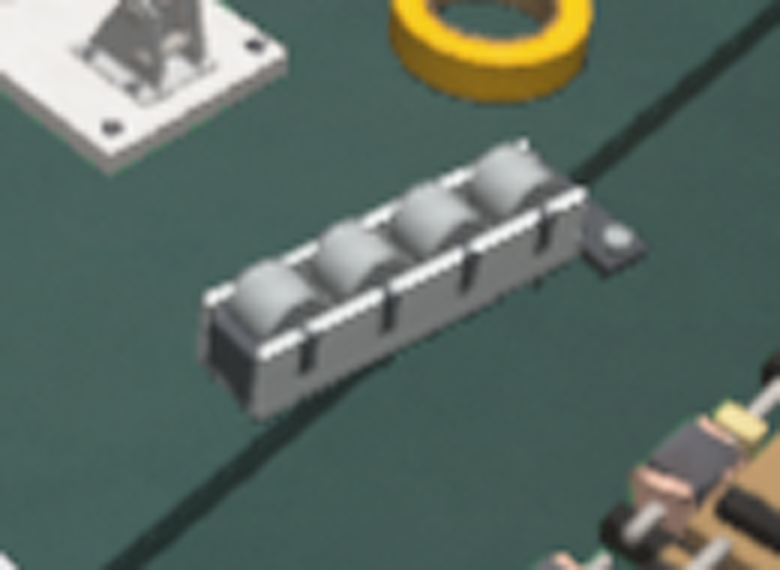

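View pics/scene0.png

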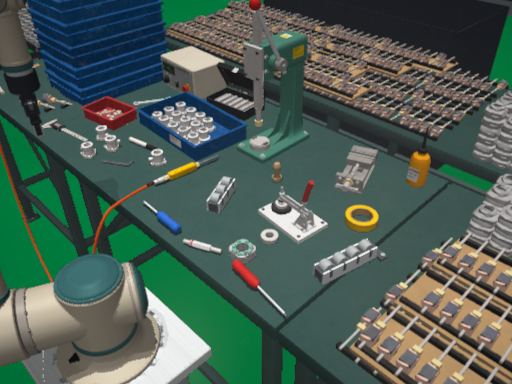

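The bar with the cross foot is on the right. Its foot is at the far end, with roller 1 near crop pixel (608,133) and roller 4 near (581,268). The short bar is on the left.

Run:
```python
from h import *
im=get_image("top")
o=np.array([180,140])
for uv,z in [((608,133),.049),((600,180),.049),((590,222),.049),((581,268),.049),((578,100),.01),((637,111),.01)]:
    print(np.round(back(im,np.array(uv)/3.6+o,z),3))
im=get_image("scene")
for uv in [(510,175),(435,212),(355,252),(272,292)]:
    print(np.round(back(im,np.array(uv)/6+[280,215],.049),3))
```

```text
[ 0.604 -0.227  0.049]
[ 0.56  -0.218  0.049]
[ 0.52  -0.208  0.049]
[ 0.476 -0.199  0.049]
[ 0.641 -0.208  0.01 ]
[ 0.631 -0.266  0.01 ]
[ 0.595 -0.229  0.049]
[ 0.555 -0.22   0.049]
[ 0.514 -0.212  0.049]
[ 0.473 -0.202  0.049]
```

>>> play_rows(
  series=[
    {"fingers":1,"dx":20,"dy":-36},
    {"fingers":1,"dx":20,"dy":-36},
    {"fingers":1,"dx":20,"dy":-36},
    {"fingers":1,"dx":20,"dy":-36},
    {"fingers":1,"dx":20,"dy":-36},
    {"fingers":1,"dx":20,"dy":-36},
    {"fingers":1,"dx":20,"dy":-36},
    {"fingers":1,"dx":20,"dy":-36},
    {"fingers":1,"dx":20,"dy":-36},
    {"fingers":1,"dx":20,"dy":-36},
    {"fingers":1,"dx":20,"dy":-36},
    {"fingers":1,"dx":20,"dy":-36},
    {"fingers":1,"dx":20,"dy":-36},
    {"fingers":1,"dx":20,"dy":-36},
    {"fingers":1,"dx":20,"dy":-36},
    {"fingers":1,"dx":20,"dy":-36},
  ],
)

```text
invalid input at $.series[0]: expected keys fingers, dx, dy, dz, turn
```

>>> play_rows(
  series=[
    {"fingers":1,"dx":20,"dy":-36,"dz":0,"turn":0},
    {"fingers":1,"dx":20,"dy":-36,"dz":0,"turn":0},
    {"fingers":1,"dx":20,"dy":-36,"dz":0,"turn":0},
    {"fingers":1,"dx":20,"dy":-36,"dz":0,"turn":0},
    {"fingers":1,"dx":20,"dy":-36,"dz":0,"turn":0},
    {"fingers":1,"dx":20,"dy":-36,"dz":0,"turn":0},
    {"fingers":1,"dx":20,"dy":-36,"dz":0,"turn":0},
    {"fingers":1,"dx":20,"dy":-36,"dz":0,"turn":0},
    {"fingers":1,"dx":20,"dy":-36,"dz":0,"turn":0},
    {"fingers":1,"dx":20,"dy":-36,"dz":0,"turn":0},
    {"fingers":1,"dx":20,"dy":-36,"dz":0,"turn":0},
    {"fingers":1,"dx":20,"dy":-36,"dz":0,"turn":0},
    {"fingers":1,"dx":20,"dy":-36,"dz":0,"turn":0},
    {"fingers":1,"dx":20,"dy":-36,"dz":0,"turn":0},
    {"fingers":1,"dx":20,"dy":-36,"dz":0,"turn":0},
    {"fingers":1,"dx":20,"dy":-36,"dz":0,"turn":0},
  ],
)

```text
clock: 2.13
position: [0.481, -0.03, 0.245]
ee_rot: [-0.0, 0.797, 0.604, 0.007]
contact_force: [0.9, 0.3, 0.5]
width: 0.0001
```

>>> play_rows(
  series=[
    {"fingers":1,"dx":15,"dy":-33,"dz":0,"turn":0},
    {"fingers":1,"dx":15,"dy":-33,"dz":0,"turn":0},
    {"fingers":1,"dx":15,"dy":-33,"dz":0,"turn":0},
    {"fingers":1,"dx":15,"dy":-33,"dz":0,"turn":0},
    {"fingers":1,"dx":15,"dy":-33,"dz":0,"turn":0},
    {"fingers":1,"dx":15,"dy":-15,"dz":0,"turn":0},
    {"fingers":1,"dx":0,"dy":0,"dz":0,"turn":0},
  ],
)

```text
clock: 2.72
position: [0.5773, -0.2297, 0.2445]
ee_rot: [0.003, 0.8, 0.6, 0.008]
contact_force: [0.5, -0.8, 0.3]
width: -0.0001
```

Run:
```python
from h import *
import json
s=get_state();im=get_image("wrist");save(im,"w0")
p=np.array(s["position"]);q=np.array(s["ee_rot"]);print(p,q,s["contact_force"])
print(im["hand_eye"],im["vfov"],im["cx"],im["cy"])
for l in["roller_bar","cross_foot","roller_1_top"]:
    for m in masks_of(im,l)[:3]: print(l,round(m["p"],2),m["xy"],m["region"].sum())
np.savez("w0.npz",p=p,q=q,H=im["hand_eye"],v=im["vfov"],cx=im["cx"],cy=im["cy"])
```

```text
[ 0.57732725 -0.22973926  0.24449423] [0.0031179  0.79990819 0.60005847 0.00818512] [ 0.47554875 -0.77442702  0.28572029]
[[ 9.99999980e-01  1.84091910e-04 -7.92277600e-05  1.16412852e-03]
 [-1.55714170e-04  9.62540279e-01  2.71138686e-01 -6.95292982e-02]
 [ 1.26174349e-04 -2.71138669e-01  9.62540288e-01 -1.31532606e-01]
 [ 0.00000000e+00  0.00000000e+00  0.00000000e+00  1.00000000e+00]] 65.70646984690485 257.7828106909079 189.80307773504254
roller_bar 0.96 [261.6, 138.5] 5974
roller_bar 0.58 [500.0, 31.4] 1158
cross_foot 0.98 [258.6, 135.9] 5724
cross_foot 0.62 [502.8, 31.6] 1112
roller_1_top 0.69 [265.0, 136.9] 6000
```

View pics/w0.png

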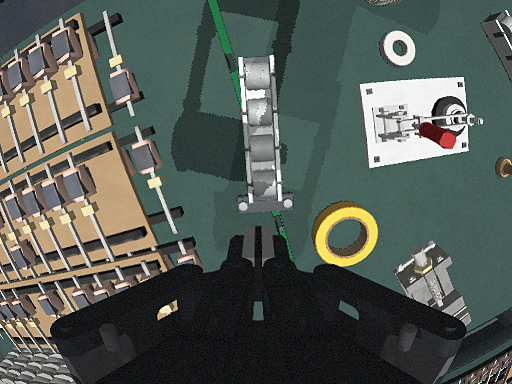

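The wrist picture shows the four rollers from about (258,75), roller 4, down to (264,185), roller 1. The foot is at (265,205), with the fingers just below it. I'll refine the bar pose by fitting its silhouette in the wrist and fixed cameras.

```bash
cat > fit.py <<'E'
from h import *
from scipy.optimize import minimize
from scipy.spatial.transform import Rotation as Ro
def wproj(im,p,q):
    H=np.array(im["hand_eye"]);R=Ro.from_quat([q[1],q[2],q[3],q[0]]).as_matrix();f=K(im)
    def g(P):
        T=(np.array(P)-p)@R; c=(T-H[:3,3])@H[:3,:3]
        r=np.linalg.norm(c[:,:2],axis=1);th=np.arctan2(r,c[:,2])
        return np.c_[im["cx"]+f*th*c[:,0]/r, im["cy"]+f*th*c[:,1]/r]
    return g
def box(x0,x1,w,z0,z1): return np.array([[x,y,z] for x in np.linspace(x0,x1,5) for y in(-w/2,w/2) for z in(z0,z1)])
a=np.linspace(0,np.pi,13)
parts=[box(-.086,.086,.04,0,.036),box(-.110,-.086,.074,0,.008)]+[np.array([[x+.016*np.cos(t),y,.033+.016*np.sin(t)] for t in a for y in(-.013,.013)]) for x in(-.063,-.021,.021,.063)]
def world(P,v):
    c,s=np.cos(v[2]),np.sin(v[2]);return np.c_[v[0]+c*P[:,0]-s*P[:,1],v[1]+s*P[:,0]+c*P[:,1],P[:,2]]
def render(g,v):
    m=np.zeros((384*4,512*4),np.uint8)
    for P in parts: cv2.fillConvexPoly(m,cv2.convexHull(np.round((g(world(P,v))+.5)*4).astype(np.int32)),255)
    return cv2.resize(m,(512,384),interpolation=cv2.INTER_AREA)/255.
def fit(g,reg,v0):
    reg=cv2.GaussianBlur(reg.astype(float),(0,0),1)
    S=np.array([.01,.01,.05])
    return minimize(lambda d:np.abs(cv2.GaussianBlur(render(g,v0+d*S),(0,0),1)-reg).sum()/reg.sum(),[0,0,0],method="Nelder-Mead",options=dict(initial_simplex=[[0,0,0],[1,0,0],[0,1,0],[0,0,1]],maxiter=120)),S
if __name__=="__main__":
    v0=np.array([.538,-.214,np.radians(167.7)])
    for n in["wrist","top","scene"]:
        s=get_state();im=get_image(n)
        g=wproj(im,np.array(s["position"]),s["ee_rot"]) if n=="wrist" else (lambda P,im=im:np.array([proj(im,x) for x in P]))
        best=[m for m in masks_of(im,"roller_bar")][0]
        r,S=fit(g,best["region"],v0);v=v0+r.x*S
        print(n,best["p"],best["region"].sum(),render(g,v).sum(),np.round(v,4),np.degrees(v[2]),r.fun)
        if n=="wrist":
            w=im["pixels"].copy()
            for x in(-.063,-.021,.021,.063,-.098):
                u=g(world(np.array([[x,0,.049 if x>-.09 else .008]]),v))[0];cv2.circle(w,tuple(np.round(u).astype(int)),1,(255,0,0),-1)
            e=(render(g,v)>.5).astype(np.uint8);cs,_=cv2.findContours(e,0,2);cv2.drawContours(w,cs,-1,(255,0,255),1)
            cv2.imwrite("pics/w1.png",cv2.resize(w[40:230,190:340],None,fx=3,fy=3)[:,:,::-1])
E
python3 fit.py
```

```text
wrist 0.66 5916 5902.611764705883 [ 0.5388 -0.2123  2.9161] 167.07744587932413 0.045948458497272075
top 0.56 801 841.2666666666667 [ 0.5416 -0.2118  2.9116] 166.8201470348017 0.1401500677248538
scene 0.94 1546 1579.529411764706 [ 0.5412 -0.213   2.9276] 167.73769766321755 0.03383398155980107
```

View pics/w1.png

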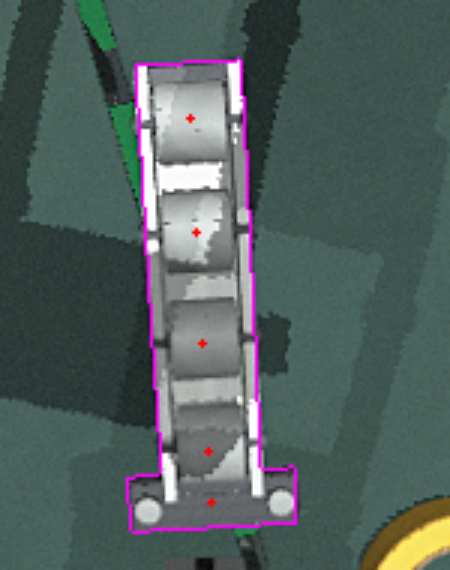

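The overlay fits well and the three cameras agree to about 3 mm and 1°. Bar middle is (0.540, -0.2125) with yaw 167.2°, which puts roller 1 at (0.6014, -0.2265). Next I'll go above roller 1.

>>> play_rows(
  series=[
    {"fingers":1,"dx":13,"dy":2,"dz":0,"turn":0.06},
    {"fingers":1,"dx":13,"dy":1,"dz":0,"turn":0},
    {"fingers":1,"dx":0,"dy":0,"dz":-30,"turn":0},
    {"fingers":1,"dx":0,"dy":0,"dz":-30,"turn":0},
    {"fingers":1,"dx":0,"dy":0,"dz":-30,"turn":0},
    {"fingers":1,"dx":0,"dy":0,"dz":-30,"turn":0},
    {"fingers":1,"dx":0,"dy":0,"dz":-25,"turn":0},
    {"fingers":1,"dx":0,"dy":0,"dz":0,"turn":0},
    {"fingers":1,"dx":0,"dy":0,"dz":0,"turn":0},
  ],
)

```text
clock: 3.97
position: [0.6024, -0.2174, 0.1021]
ee_rot: [0.007, 0.777, 0.629, 0.011]
contact_force: [0.0, -0.1, 0.6]
width: 0.0
```

```bash
python3 -c "
from h import *
s=get_state();print(s['position'],s['ee_rot'],s['contact_force'],s['width'])
im=get_image('wrist');cv2.imwrite('pics/w2.png',cv2.resize(im['pixels'][100:300,150:380],None,fx=3,fy=3)[:,:,::-1])"
```

```text
[ 0.60243255 -0.21740061  0.10213316] [0.00727386 0.7774844  0.62876758 0.01079027] [ 0.02109735 -0.12303702  0.57439773] 2.3725570307702756e-05
```

View pics/w2.png

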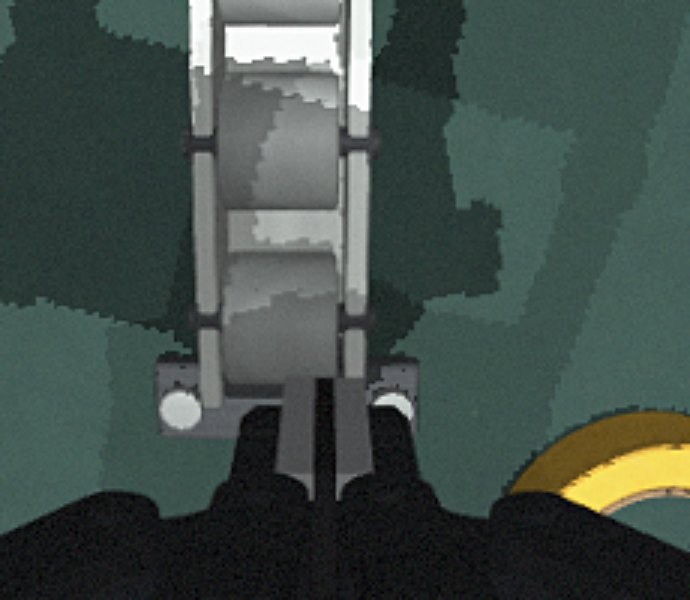

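The tips are shifted about 9 mm towards +y, because of drift during the rows. I'll correct that and come down to just above the roller.

>>> play_rows(
  series=[
    {"fingers":1,"dx":0,"dy":-9,"dz":0,"turn":0},
    {"fingers":1,"dx":0,"dy":0,"dz":-12,"turn":0},
    {"fingers":1,"dx":0,"dy":0,"dz":-12,"turn":0},
    {"fingers":1,"dx":0,"dy":0,"dz":-8,"turn":0},
    {"fingers":1,"dx":0,"dy":0,"dz":0,"turn":0},
  ],
)

```text
clock: 4.43
position: [0.6073, -0.2303, 0.0766]
ee_rot: [0.015, 0.777, 0.629, 0.014]
contact_force: [-0.2, 0.1, -0.1]
width: -0.0002
```

>>> play_rows(
  series=[
    {"fingers":1,"dx":-5,"dy":3,"dz":-8,"turn":0},
    {"fingers":1,"dx":0,"dy":0,"dz":-5,"turn":0},
    {"fingers":1,"dx":0,"dy":0,"dz":0,"turn":0},
  ],
)

```text
clock: 4.68
position: [0.6027, -0.2278, 0.0638]
ee_rot: [0.016, 0.777, 0.629, 0.014]
contact_force: [-0.1, -0.0, 0.5]
width: -0.0005
```

>>> play_rows(
  series=[
    {"fingers":1,"dx":0,"dy":0,"dz":-5,"turn":0},
    {"fingers":1,"dx":0,"dy":0,"dz":-3,"turn":0},
    {"fingers":1,"dx":0,"dy":0,"dz":0,"turn":0},
  ],
)

```text
clock: 4.93
position: [0.6032, -0.228, 0.0562]
ee_rot: [0.017, 0.777, 0.629, 0.015]
contact_force: [-0.5, -0.3, 3.3]
width: -0.0
```

3.3 N at a computed dip of 3.8 mm matches the spring law, so the height calibration holds. Now the stroke, in short legs that I'll check.

>>> play_rows(
  series=[
    {"fingers":1,"dx":0,"dy":0,"dz":-1,"turn":0},
    {"fingers":1,"dx":-8,"dy":2,"dz":0,"turn":0},
    {"fingers":1,"dx":-8,"dy":2,"dz":0,"turn":0},
    {"fingers":1,"dx":-8,"dy":2,"dz":0,"turn":0},
  ],
)

```text
clock: 5.27
position: [0.5804, -0.2227, 0.0564]
ee_rot: [0.019, 0.777, 0.629, 0.016]
contact_force: [-0.5, 0.5, -0.3]
width: -0.0003
```

>>> play_rows(
  series=[
    {"fingers":1,"dx":-8,"dy":2,"dz":-0.5,"turn":0},
    {"fingers":1,"dx":-8,"dy":2,"dz":0,"turn":0},
    {"fingers":1,"dx":-8,"dy":2,"dz":0,"turn":0},
  ],
)

```text
clock: 5.52
position: [0.5533, -0.2164, 0.0564]
ee_rot: [0.02, 0.777, 0.629, 0.016]
contact_force: [-0.2, -0.8, 2.2]
width: 0.0
```

>>> play_rows(
  series=[
    {"fingers":1,"dx":-8,"dy":2,"dz":-1,"turn":0},
    {"fingers":1,"dx":-8,"dy":2,"dz":-0.5,"turn":0},
    {"fingers":1,"dx":-8,"dy":2,"dz":0,"turn":0},
    {"fingers":1,"dx":-8,"dy":2,"dz":0,"turn":0},
  ],
)

```text
clock: 5.85
position: [0.5173, -0.2079, 0.0554]
ee_rot: [0.021, 0.777, 0.629, 0.016]
contact_force: [-1.0, -1.6, 3.6]
width: 0.0
```

>>> play_rows(
  series=[
    {"fingers":1,"dx":-8,"dy":2,"dz":0,"turn":0},
    {"fingers":1,"dx":-8,"dy":2,"dz":0,"turn":0},
    {"fingers":1,"dx":-8,"dy":2,"dz":0,"turn":0},
    {"fingers":1,"dx":-8,"dy":2,"dz":-0.5,"turn":0},
  ],
)

```text
clock: 6.18
position: [0.4819, -0.1993, 0.0551]
ee_rot: [0.021, 0.777, 0.629, 0.016]
contact_force: [-0.1, -1.7, 4.2]
width: -0.0002
```

>>> play_rows(
  series=[
    {"fingers":1,"dx":-5,"dy":1,"dz":0,"turn":0},
    {"fingers":1,"dx":0,"dy":0,"dz":0,"turn":0},
  ],
)

```text
clock: 6.35
position: [0.474, -0.1975, 0.0551]
ee_rot: [0.02, 0.777, 0.629, 0.015]
contact_force: [-1.5, 0.0, 4.1]
width: 0.0
```

>>> play_rows(
  series=[
    {"fingers":1,"dx":-2,"dy":0,"dz":10,"turn":0},
    {"fingers":1,"dx":-5,"dy":0,"dz":20,"turn":0},
    {"fingers":1,"dx":-5,"dy":0,"dz":25,"turn":0},
    {"fingers":1,"dx":0,"dy":0,"dz":25,"turn":0},
    {"fingers":1,"dx":0,"dy":0,"dz":25,"turn":0},
    {"fingers":1,"dx":0,"dy":0,"dz":25,"turn":0},
    {"fingers":1,"dx":0,"dy":0,"dz":0,"turn":0},
    {"fingers":1,"dx":0,"dy":0,"dz":0,"turn":0},
  ],
)

```text
clock: 7.02
position: [0.4579, -0.1924, 0.1907]
ee_rot: [0.014, 0.778, 0.628, 0.016]
contact_force: [0.9, 0.1, -0.2]
width: -0.0004
```

Run:
```python
from fit import *
s=get_state();print(s["position"],s["contact_force"])
v0=np.array([.54,-.2125,2.918]);im=get_image("scene");g=lambda P:np.array([proj(im,x) for x in P])
m=masks_of(im,"roller_bar")[0];r,S=fit(g,m["region"],v0);print(v0+r.x*S,r.fun)
cv2.imwrite("pics/s2.png",cv2.resize(im["pixels"][170:310,180:410],None,fx=3.4,fy=3.4,interpolation=cv2.INTER_CUBIC)[:,:,::-1])
```

```text
[ 0.4578689  -0.19238144  0.19072188] [ 0.9042616   0.11022857 -0.2496281 ]Traceback (most recent call last):
  File "<stdin>", line 4, in <module>
IndexError: list index out of range
```

Run:
```python
from fit import *
v0=np.array([.54,-.2125,2.918])
for n in["scene","top","wrist"]:
    s=get_state();im=get_image(n)
    if n=="scene": cv2.imwrite("pics/s2.png",cv2.resize(im["pixels"][170:330,200:420],None,fx=3.6,fy=3.6,interpolation=cv2.INTER_CUBIC)[:,:,::-1])
    g=wproj(im,np.array(s["position"]),s["ee_rot"]) if n=="wrist" else (lambda P:np.array([proj(im,x) for x in P]))
    for m in masks_of(im,"roller_bar")[:1]:
        r,S=fit(g,m["region"],v0);print(n,m["p"],m["region"].sum(),v0+r.x*S,r.fun)
```

```text
scene 0.62 1547 [ 0.54136654 -0.21289906  2.92933427] 0.028601489657761086
top 0.8 668 [ 0.54077787 -0.21206161  2.92271218] 0.25295653676092955
wrist 0.78 2451 [ 0.53930096 -0.21261994  2.92629144] 1.4116046621086658
```

View pics/s2.png

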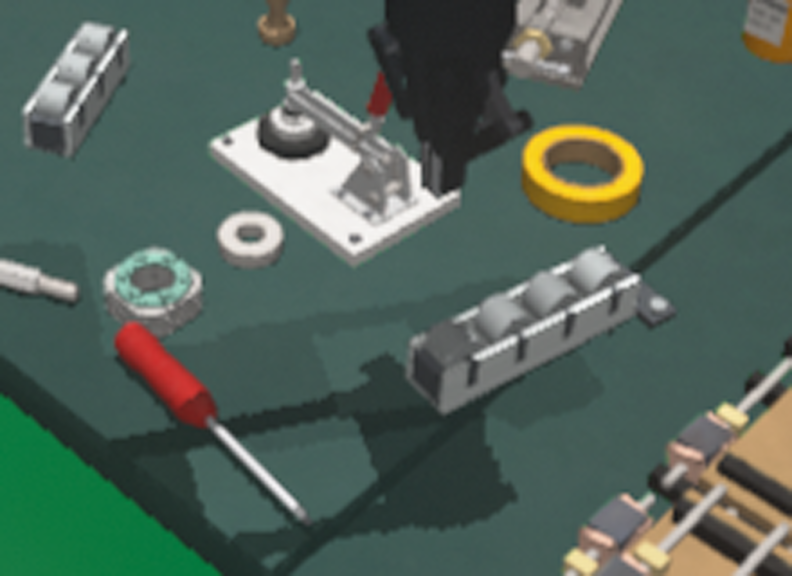

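The bar hasn't moved (scene fit within 0.3 mm of the earlier one) and the rollers look up. Roller 4, at (445,345), is in the arm's shadow, but its top is in line with the others. The arm is clear, so I'm handing in.

```bash
python3 -c "
from rig import *
print(sign_off())"
```

```text
the job is handed in; nothing more can be done
None
```

I pressed the roller next to the cross foot about 4 mm down with shut fingertips. I then ran along to the plain end in one stroke without lifting, at a tip depth of about 4 to 5 mm, and lifted clear. The job is handed in at about 7 s on the robot's clock; the hand-in gives no verdict.

**Forces:** on rollers 1, 3 and 4 I read 3.3 N, 3.6 N and 4.1–4.2 N, which fits the spring figures to within about 0.2 N on roller 1 and 0.6 N on rollers 3 and 4. I read no force at the top of roller 2. The nearest reading was 2.2 N just past it, at a tip depth of 3.6 mm, so that dip is inferred from the steady height.

**After the stroke:** the bar stood within about 1 mm of where it was, by the scene and top cameras, and the arm's force reading was near zero. Roller 4 was in the arm's shadow, so I judged it up only from its outline.

**Checks that fell short:**
- The first scene check after the lift found no bar, and the repeat did.
- The final wrist-camera fit was unusable.
- Small drifts during the moves were corrected, but a tool tilt of about 2–3° was not.

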